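# Close the two open sample tins with the lids that fit them

## Robot

A 7-joint arm with a two-finger parallel gripper is mounted at the origin on the work surface; the furniture and walls round the work are solid. World frame = base frame: x ahead of the robot, y to its left, z up, the work surface at z = 0. Lengths are in m, angles in degrees, forces in N, time in s.
With the tool pointing down it reaches from about 0.35 to 0.775 m from the base axis. Payload 3.1 kg.
Tool frame: the origin (TCP) lies midway between the tips of the shut fingers; the grasp point (between the pads) lies 19 mm behind it; z points along the fingers, y is the line along which they close (so a half turn about z gives the same grasp; the last joint's range is limited). The gripper opens to 85 mm and grips with 20 to 120 N. Pads are 22 mm wide; open, the fingers measure 114 mm over their backs; the gripper's body (76 mm by 85 mm) begins 54 mm behind the grasp point. The pads swing forward as they close: fully open they stand 13 mm farther back than shut.
Start: joints at [72.095, 17.813, 0.802, 86.603, -0.252, 75.585, -1.558], TCP at [0.147, -0.53, 0.231] pointing down, gripper open.
Joint ranges: [-154.91, 154.91], [-16.99, 109.72], [-72.82, 74.43], [7.12, 147.25], [-82.49, 262.49], [11.32, 116.49], [-174.64, 174.64]. Speed limits (degrees/s): [159.86, 159.86, 180, 180, 180, 180, 180].

## Interface

Orientations are given as [roll, pitch, yaw] about the fixed x, y, z axes, in that order (R = Rz(yaw) Ry(pitch) Rx(roll)).
In Python, from station import robot gives the robot as it stands. Calls block until the motion is done:
- robot.move_to(position, orientation): joint-space move of the TCP to a pose.
- robot.line_to(position, orientation=None, velocity=0.15, f_stop=None): straight line of the TCP; orientation=None keeps the orientation; velocity is the mean speed in m/s. With f_stop (N) it stops when the force on the tool has changed by that much, and returns True; else False.
- robot.move_j(angles): joint-space move.
- robot.gripper_to(opening, force=None): opening from 0.0 (shut) to 1.0 (fully open); force is the grip in N (None keeps the last); returns when the fingers have stopped.
- robot.pause(seconds).
- robot.inverse_kinematics(position, orientation): joint angles nearest the present ones, or None.
- robot.sense(): the state.
- robot.grab_frame(name): name is "scene" or "top" or "wrist"; returns (picture, depth): 420x560x3 uint8, red, green, blue; 420x560 float32, m along the optical axis (not along the pixel's ray), 0 where there is no reading.
- robot.calibration(name): a dict with "mtx" (3x3 intrinsics, pixels), "extrinsics" (4x4, takes a point from world to camera coordinates); the wrist camera has in their place "T_tool_cam" (4x4, takes a point from camera to tool coordinates, whose origin is the TCP and whose axes are the flange's). Camera axes: x right, y up, looking along -z (the intrinsics and any distortion apply to the point x, -y, -z); pixel columns grow to the right and rows downward; lengths in m; the calibration is good to about 2 mm. A picture is of the moment at which its call begins: read the wrist's pose just before it. calibration takes no time and is no camera call.
A pose or a line that the arm cannot do raises robot.PlanningError and nothing moves.
- robot.close_job(): hands the job in; it is judged then, once.
Trained networks look in the newest picture that a camera, given by its name, has taken for a name from the list of things; names that differ only in an ending like _2 or _b are one class to them, and where a whole thing is asked for, a point or a joint stands for the part that bears it (a point fixed in the world has none). Each returns a list of dicts, best first, with "p" (0 to 1); they miss things now and then, are a little off and sometimes report something else, mostly with a low value. They report only what shows in the picture. A call takes as long as a camera call.
- robot.look_for(query, camera): "point" ([column, row] in pixels, amid what is visible of it).
- robot.tip_of(query, camera): "point" ([column, row] in pixels: a listed point, or the origin of a listed thing).
The state is a dict: "time_s": time; "joint_positions": joint angles; "dq": joint speeds; "joint_torque": joint torques, N m; "tool_pos": TCP position; "eef_rot": TCP orientation; "contact_force": force on the tool from outside, world axes, zero at the start; "torque": the same for the moment, N m; "finger_gap": opening from 0.0 (shut) to 1.0 (fully open); "gripper_force": force on a finger pad.
Only numpy, scipy, OpenCV 4.12 (cv2) and the standard library are available. Lean on these libraries where they do the work, as an engineer would, in place of code of your own. Each camera call takes 0.05 s, during which the arm holds its last target. There are 200 camera calls.

## Task

Two open aluminium sample tins stand on the bench, and three slip-on lids lean on the sloping drying rack. Put on each tin the lid that fits it, pushed level and fully home over the rim, and leave the tins standing where they are. The remaining lid fits neither tin: leave it in the rack, and do not disturb the other things on the bench.

Things in the scene. Friction and masses are not known exactly. Their poses are not given: they have to be found in the camera images.
- tin_mid: open round aluminium tin with a grey set sample in its bottom, 47 mm outer diameter, 45 mm tall, about 180 g, loose on the bench; the outside narrows by 2 mm in radius over the top 8 mm as a lead-in. Origin: centre of its underside; z up. Its lid is lid_mid.
- tin_large: the same kind of tin, 57 mm outer diameter, 45 mm tall, about 180 g. Origin: centre of its underside; z up. Its lid is lid_large.
- lid_mid_center (a point): round aluminium slip-on lid, 54 mm outer, 50 inner diameter, 14 high, 12 deep inside, about 35 g. The point is on its axis in the plane of its open edge; z is the axis, out through the closed top; while it leans, x points up the rack's slope and y along the rack. Fully home, this point is 33 mm above the tin's underside.
- lid_large_center (a point): the same kind of lid, 64 mm outer and 60 mm inner diameter, 14 mm high, 12 mm deep inside; point and axes as for lid_mid_center, likewise 33 mm above the tin's underside when home.
- lid_small_center (a point): the same kind of lid, 44 mm outer diameter and 14 mm high, which fits neither tin; point and axes as for lid_mid_center. It stays in the rack.
- lid_rack: fixed grey plastic rack, 290 mm wide (its y), 75 deep, 52 high; board sloping 30 degrees, low edge to the robot. Origin: centre of underside; x to its high back, z up. Lids lie open side down at y = -95, 0, 95 mm in any order, tops facing up and to the robot, 30 degrees off vertical, on ribs 4 mm above the board, lowest edge on a 30 mm wide tab; their sides are free.
- vial: bystander: glass vial with white cap, 28 mm diameter, 59 mm tall, standing near the tins. Origin: centre of its underside.
- tape: bystander: roll of black tape, 58 mm diameter, 18 mm high, lying flat. Origin: centre of its underside.
- tee: bystander: small white tube tee-fitting, 36 x 61 x 12 mm, lying in front of the rack. Origin: centre of its underside.

How it is judged (in metres and radians):
At the end, for the whole second after the job is handed in: Each tin stands upright on the bench within 30 mm of where it began, at rest, with its own lid on it: lid centred within 5 mm, level within 0.08 rad and down to within 2.5 mm of fully home. The small lid is within 20 mm of its place in the rack (z of lid_mid_center in the frame of tin_mid between 0.03 and 0.0355 m and horizontal distance between lid_mid_center and tin_mid below 0.005 m and angle between each of lid_mid_center, lid_large_center, tin_mid, tin_large's own z axis and vertical below 0.08 rad and z of lid_large_center in the frame of tin_large between 0.03 and 0.0355 m and horizontal distance between lid_large_center and tin_large below 0.005 m and height (world z) of each of tin_mid, tin_large below 0.004 m and distance of each of tin_mid, tin_large from where it was at the start of the episode below 0.03 m and distance of lid_small_center from where it was at the start of the episode below 0.02 m and linear speed of each of tin_mid, tin_large below 0.02 m/s); the robot touches nothing.
It fails at once if a tin is tipped over (angle between any of tin_mid, tin_large's own z axis and vertical above 0.7 rad).
It fails at once if the lid that fits neither tin is taken from its place in the rack (distance of lid_small_center from where it was at the start of the episode above 0.03 m).
It fails at once if the vial, the tape roll or the tee fitting is pushed more than 30 mm or the vial is knocked over (distance of any of vial, tape, tee from where it was at the start of the episode above 0.03 m or angle between vial's own z axis and vertical above 0.6 rad).
It also fails if it takes over 58 s, if anything falls off the work surface, if the arm or the gripper's body presses on something with over 40 N, if the wrist force passes 120 N, or if a joint passes its speed limit or range.

## Working session

There is one attempt and no reset: what is moved stays moved. The work goes in short steps, each a Python script; the robot and the scene stay as the last script left them, time stands still between calls to the robot, and variables do not carry over. Pictures are saved under pics/ and viewed, at most 10 in all, crops included, and the job is handed in when it is done.

```bash
mkdir -p pics; ls
cat > h.py <<'E'
import numpy as np, cv2
from station import robot
from scipy.spatial.transform import Rotation as Rn
def grab(n,save=None):
    s=robot.sense(); p,d=robot.grab_frame(n)
    if save: cv2.imwrite('pics/'+save,p[:,:,::-1])
    c=robot.calibration(n)
    if 'extrinsics' in c: T=np.linalg.inv(np.array(c['extrinsics']))   # cam->world
    else:
        W=np.eye(4); W[:3,:3]=Rn.from_euler('xyz',s['eef_rot'],degrees=True).as_matrix(); W[:3,3]=s['tool_pos']
        T=W@np.array(c['T_tool_cam'])
    return p,d,T,np.array(c['mtx'])
def pw(u,v,d,T,K):
    c=np.stack([(u-K[0,2])/K[0,0]*d,-(v-K[1,2])/K[1,1]*d,-d],-1)
    return c@T[:3,:3].T+T[:3,3]
def cloud(d,T,K):
    v,u=np.mgrid[:d.shape[0],:d.shape[1]]
    P=pw(u,v,d,T,K); P[d<=0]=np.nan; return P
E
python3 - <<'E'
from h import *
print(robot.sense()); print(robot.calibration('top')); print(robot.calibration('wrist'))
for n in ['top','scene']:
    p,d,T,K=grab(n,n+'1.png'); P=cloud(d,T,K)
    for q in ['tin_mid','tin_large','lid_mid_center','lid_large_center','lid_small_center','lid_rack','vial','tape','tee']:
        for f in ('look_for','tip_of'):
            for r in getattr(robot,f)(q,n)[:2]:
                u,v=r['point']; print(n,q,f,round(r['p'],2),np.round([u,v]),np.round(P[min(419,int(round(v))),min(559,int(round(u)))],3))
E
```

```text
pics
station.py
{'time_s': 0.0, 'joint_positions': array([72.09513054, 17.8621918 ,  0.80064621, 86.68975936, -0.2512227 ,
       75.58258853, -1.5586771 ]), 'dq': array([ 0.02932222, -0.01433774, -0.03052372, -0.10437002, -0.0353013 ,
        0.00327405, -0.08449897]), 'joint_torque': array([ 1.31221029e-05, -3.79910588e+01,  1.46150328e-01, -2.30596894e+01,
        1.23626689e-02,  1.37727155e-02,  3.58170880e-06]), 'tool_pos': array([ 0.14695423, -0.52927628,  0.23021969]), 'eef_rot': array([-1.79867345e+02,  6.01897497e-03,  1.55210247e+01]), 'contact_force': array([0.64408065, 0.34690096, 0.25427511]), 'torque': array([-0.01201307, -0.06765908,  0.05011999]), 'gripper_force': 0.0, 'finger_gap': 0.9991990174128161}
{'mtx': array([[411.69213035,   0.        , 277.3677335 ],
       [  0.        , 411.69213035, 208.58151744],
       [  0.        ,   0.        ,   1.        ]]), 'extrinsics': array([[-5.71487641e-02, -9.98365488e-01,  6.09070477e-04,
         1.83738758e-02],
       [ 9.74416133e-01, -5.56450026e-02,  2.17754068e-01,
        -4.57488192e-01],
       [-2.17364255e-01,
[... 2507 characters left out ...]
0.75 [218. 299.] [0.443 0.178 0.011]
scene lid_large_center tip_of 0.75 [237. 203.] [0.536 0.022 0.043]
scene lid_small_center look_for 0.56 [213. 242.] [0.508 0.114 0.04 ]
scene lid_small_center tip_of 0.7 [213. 242.] [0.508 0.114 0.04 ]
scene lid_rack look_for 0.98 [196. 249.] [0.527 0.134 0.028]
scene lid_rack tip_of 0.57 [212. 248.] [0.504 0.121 0.035]
scene vial look_for 0.72 [369. 180.] [ 0.39  -0.176  0.038]
scene vial tip_of 0.92 [367. 192.] [ 0.392 -0.178  0.007]
scene tape tip_of 0.79 [272. 322.] [ 0.359  0.155 -0.001]
scene tee look_for 0.82 [218. 299.] [0.443 0.178 0.011]
scene tee tip_of 0.72 [270. 319.] [ 0.364  0.153 -0.   ]
scene tee tip_of 0.6 [221. 300.] [0.44  0.175 0.008]
```

View pics/top1.png

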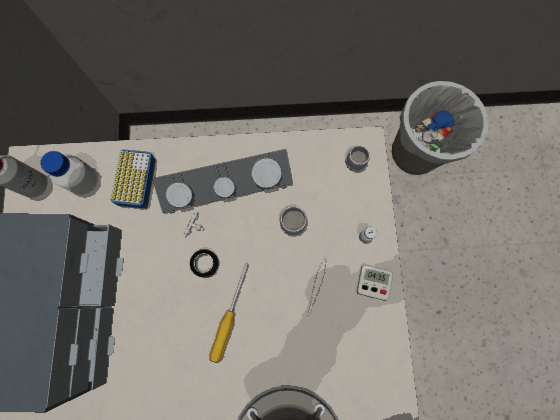

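View pics/scene1.png

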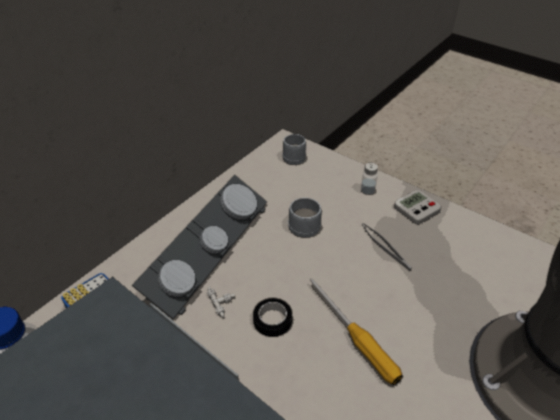

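Both networks and both pictures agree. The rack holds, from right to left, the large lid (267,173), the small lid (224,186) and the mid lid (178,190). tin_mid is at (357,158), tin_large at (294,219) and the vial at (369,235). Next I measure with the wrist camera.

```bash
cat >> h.py <<'E'
def rim(c,P):
    m=(np.hypot(P[...,0]-c[0],P[...,1]-c[1])<.045)&(P[...,2]>.03)&(P[...,2]<.07)
    q=P[m]; z=np.percentile(q[:,2],95); q=q[q[:,2]>z-.004]
    (x,y),r=cv2.minEnclosingCircle(q[:,:2].astype(np.float32)); return np.round([x,y,z,r,len(q)],4)
def lid(c,P,yaw):
    # returns top-face centre, normal, radius
    R=Rn.from_euler('xyz',[0,-30,yaw],degrees=True).as_matrix()  # x up slope, z = lid axis
    m=np.linalg.norm(P-c,axis=-1)<.045
    L=(P[m]-c)@R; h=L[:,2]; hist,e=np.histogram(h,bins=np.arange(-.04,.04,.001)); top=e[np.argmax(hist*(e[:-1]>-.012))]+.0005
    q=L[np.abs(h-top)<.003]; A=np.c_[q[:,:2],np.ones(len(q))]; co=np.linalg.lstsq(A,q[:,2],rcond=None)[0]
    q=q[np.abs(A@co-q[:,2])<.0015]
    (x,y),r=cv2.minEnclosingCircle(q[:,:2].astype(np.float32))
    n=R@np.array([-co[0],-co[1],1]); n/=np.linalg.norm(n)
    return np.round(R@np.array([x,y,co@[x,y,1]])+c,4),np.round(n,3),np.round(r,4),len(q)
DN=lambda yaw:[180,0,yaw]
E
python3 - <<'E'
from h import *
yaw=8
def view(p,o,n):
    robot.move_to(p,o); p,d,T,K=grab('wrist',n); return cloud(d,T,K)
p,d,T,K=grab('top'); P=cloud(d,T,K)
tm=[.552,-.176]; tl=[.434,-.032]; ll=np.array([.535,.014,.045]); lm=np.array([.508,.2,.045])
print('top',rim(tm,P),rim(tl,P),lid(ll,P,yaw),lid(lm,P,yaw))
for dx,z in ((0,.17),(-.03,.2)):
    print('tm',rim(tm,view([tm[0]+dx,tm[1]-dx,z],DN(yaw),'w_tm%g.png'%z)))
print('tl',rim(tl,view([tl[0],tl[1],.17],DN(yaw),'w_tl.png')))
o=[180,-30,yaw]; a=Rn.from_euler('xyz',o,degrees=True).as_matrix()[:,2]
P=view(ll-.12*a,o,'w_ll.png'); np.save('Pll.npy',P); print('ll',lid(ll,P,yaw))
P=view(ll-.15*a+[0,.03,0],o,'w_ll2.png'); print('ll',lid(ll,P,yaw))
print(robot.sense()['time_s'])
E
```

```text
top [ 5.665e-01 -1.890e-01  4.590e-02  2.260e-02  7.000e+01] [ 4.363e-01 -3.900e-02  4.640e-02  2.710e-02  8.600e+01] (array([0.538 , 0.0112, 0.044 ]), array([-0.497, -0.079,  0.864]), np.float64(0.0317), 453) (array([0.5011, 0.1966, 0.0413]), array([-0.499, -0.087,  0.863]), np.float64(0.027), 358)
tm [ 5.689e-01 -1.878e-01  4.620e-02  2.210e-02  3.660e+02]
tm [ 5.686e-01 -1.879e-01  4.630e-02  2.230e-02  3.220e+02]
tl [ 4.388e-01 -3.810e-02  4.610e-02  2.730e-02  4.630e+02]
ll (array([0.5395, 0.0117, 0.0451]), array([-0.49 , -0.083,  0.868]), np.float64(0.0317), 3364)
ll (array([0.5393, 0.0119, 0.045 ]), array([-0.49 , -0.085,  0.868]), np.float64(0.0318), 2739)
6.1167
```

```bash
cat >> h.py <<'E'
YAW=10
def pick(top,n,r,pre):
    o=[180,-30,YAW]; a=Rn.from_euler('xyz',o,degrees=True).as_matrix()[:,2]
    e=np.array(top)+.014*a
    tcp=e+.005*a
    robot.gripper_to(pre,30)
    robot.move_to(tcp-.07*a,o)
    print('stop',robot.line_to(tcp,velocity=.06,f_stop=8))
    s=robot.sense(); print('short by',np.round((tcp-s['tool_pos'])@a,4))
    robot.gripper_to(0,30); s=robot.sense(); print('gap mm',s['finger_gap']*85,s['gripper_force'])
    robot.line_to(tcp-.03*a+[0,0,.03],velocity=.1)
    robot.line_to(tcp-.03*a+[0,0,.09],velocity=.2)
E
python3 - <<'E'
from h import *
pick([.5394,.0118,.045],0,.032,.97)
s=robot.sense(); print(s['time_s'],s['finger_gap']*85,s['contact_force'])
p,d,T,K=grab('wrist','held1.png')
W=np.eye(4); W[:3,:3]=Rn.from_euler('xyz',s['eef_rot'],degrees=True).as_matrix(); W[:3,3]=s['tool_pos']
P=cloud(d,T,K); t=(P-W[:3,3])@W[:3,:3]
q=t[(np.hypot(t[...,0],t[...,1])<.04)&(np.abs(t[...,2]+.019)<.008)]
m=np.abs(q[:,1])<.02; q=q[m]
A=np.c_[q[:,:2],np.ones(len(q))]; print(np.linalg.lstsq(A,q[:,2],rcond=None)[0], q[:,0].min(),q[:,0].max(),len(q))
E
```

```text
Traceback (most recent call last):
  File "h.py", line 41, in pick
    print('stop',robot.line_to(tcp,velocity=.06,f_stop=8))
                 ~~~~~~~~~~~~~^^^^^^^^^^^^^^^^^^^^^^^^^^^
host.PlanningError: the arm cannot follow that straight line within its joint ranges
```

Run:
```python
from h import *
print(np.round(robot.sense()['joint_positions'],1))
for nm,top in (('L',[.5394,.0118,.045]),('M',[.502,.197,.043])):
  for tilt in (30,26,22,18):
    for flip in (0,1):
      R=Rn.from_euler('xyz',[180,-tilt,YAW],degrees=True)
      if flip: R=R*Rn.from_euler('z',180,degrees=True)
      o=R.as_euler('xyz',degrees=True); a=R.as_matrix()[:,2]
      for h in (.07,.035,0):
        j=robot.inverse_kinematics(np.array(top)+.019*a-h*a,o); print(nm,tilt,flip,h,None if j is None else np.round(j,1))
```

```text
[ 25.4   8.7 -25.9 130.7  -7.6  12.2 -72.3]
L 30 0 0.07 [ 25.4   8.6 -25.9 130.7  -7.6  12.1 -72.3]
L 30 0 0.035 [-18.6  13.1  21.8 131.5 -58.4  12.3 -23.7]
L 30 0 0 [-18.3  19.   21.5 130.5 -81.5  12.1  -1.5]
L 30 1 0.07 [ 60.7  18.3 -67.2 129.8  45.8  17.2  58. ]
L 30 1 0.035 [ 49.7  22.3 -56.9 129.4  62.7  15.3  41.8]
L 30 1 0 [ 41.   26.2 -48.3 128.5  79.6  14.   25.4]
L 26 0 0.07 [ 19.9   9.4 -21.2 126.8  -2.8  18.8 -77.8]
L 26 0 0.035 [ 16.7  14.4 -18.8 126.6   1.9  14.  -82.2]
L 26 0 0 [-10.   18.6  11.2 126.8 -41.2  12.  -41.4]
L 26 1 0.07 [ 60.1  21.5 -69.5 125.7  43.2  25.4  60.6]
L 26 1 0.035 [ 50.2  24.4 -59.7 125.6  52.2  22.3  52.1]
L 26 1 0 [ 40.2  26.7 -48.7 125.2  59.4  18.2  44.9]
L 22 0 0.07 [ 15.1  10.6 -17.  122.7  -0.6  25.3 -80.5]
L 22 0 0.035 [ 13.7  15.3 -16.3 122.9   2.9  20.6 -83.8]
L 22 0 0 [ 13.1  20.2 -16.5 122.6   8.6  16.3 -89.1]
L 22 1 0.07 [ 57.7  24.1 -69.6 121.6  41.   32.8  62.5]
L 22 1 0.035 [ 50.7  27.7 -62.9 121.8  48.9  30.2  55.5]
L 22 1 0 [ 43.3  30.1 -54.7 121.6  54.6  26.6  50.3]
L 18 0 0.07 [ 1.020e+01  1.220e+01 -1.260e+01  1.186e+02  1.
[... 1041 characters left out ...]
 123.    18.5   26.9 -123.9]
M 22 0 0.035 [ -24.1   14.9   -4.3  123.2   21.    22.2 -126.2]
M 22 0 0 [-2.730e+01  1.960e+01 -1.000e-01  1.230e+02  2.190e+01  1.750e+01
 -1.271e+02]
M 22 1 0.07 [ 22.9  19.7 -60.  121.6  46.7  35.8  31.7]
M 22 1 0.035 [ 15.3  22.8 -51.5 121.9  52.5  32.5  26.6]
M 22 1 0 [  6.6  25.2 -40.9 121.8  56.5  28.   22.9]
M 18 0 0.07 [ -20.9   12.2   -7.3  118.8   13.    32.5 -117.7]
M 18 0 0.035 [ -21.1   16.4   -6.7  119.3   15.4   28.  -119.8]
M 18 0 0 [ -21.9   20.8   -5.4  119.3   17.7   23.6 -122. ]
M 18 1 0.07 [ 23.4  22.9 -61.3 117.4  42.9  41.5  36.6]
M 18 1 0.035 [ 17.9  26.1 -55.1 118.   48.1  38.3  32.3]
M 18 1 0 [ 11.8  28.7 -47.6 118.2  52.   34.5  28.9]
```

```bash
cat > g.py <<'E'
from h import *
TILT=22
RL=Rn.from_euler('xyz',[0,-30,YAW],degrees=True)            # lid in rack
RG=Rn.from_euler('xyz',[180,-TILT,YAW],degrees=True)        # tool at grasp
OG=RG.as_euler('xyz',degrees=True); A=RG.as_matrix()[:,2]
def edge(top): return np.array(top)-.014*RL.as_matrix()[:,2]
def pick(top,pre,depth):
    tcp=edge(top)+depth*A
    robot.gripper_to(pre,30)
    robot.move_to(tcp-.06*A,OG)
    print('stop',robot.line_to(tcp,velocity=.06,f_stop=8))
    s=robot.sense(); print('short by',np.round((tcp-s['tool_pos'])@A,4))
    robot.gripper_to(0,30); s=robot.sense(); print('gap mm',s['finger_gap']*85,s['gripper_force'])
    g=RG.inv().apply(edge(top)-s['tool_pos']); print('lid in tool',g)
    robot.line_to(s['tool_pos']+[-.01,0,.03],velocity=.1)
    robot.line_to(s['tool_pos']+[-.02,0,.09],velocity=.2)
    return g
def lidpose(g,edgepos,yaw):   # tool pose for level lid
    R=Rn.from_euler('z',yaw,degrees=True)*RL.inv()
    R=Rn.from_euler('z',yaw,degrees=True)*(RL.inv()*RG)
    return np.array(edgepos)-R.apply(g),R.as_euler('xyz',degrees=True)
def heldtop(g,save):
    s=robot.sense(); p,d,T,K=grab('wrist',save); Rt=Rn.from_euler('xyz',s['eef_rot'],degrees=True)
    P=cloud(d,T,K)
    L=((P-s['tool_pos'])@Rt.as_matrix()-g)@(RL.inv()*RG).as_matrix().T   # nominal lid frame
    q=L[(np.hypot(L[...,0],L[...,1])<.034)&(np.abs(L[...,2]-.014)<.008)&(np.abs(L[...,1])<.02)]
    B=np.c_[q[:,:2],np.ones(len(q))]; print('plane',np.linalg.lstsq(B,q[:,2],rcond=None)[0],'x range',np.percentile(q[:,0],[.5,99.5]),len(q))
E
python3 - <<'E'
from g import *
g=pick([.5394,.0118,.045],.97,.005); np.save('g1.npy',g)
tl=[.4388,-.0381]
p,o=lidpose(g,[*tl,.10],YAW); robot.move_to(p,o)
heldtop(g,'held1.png')
s=robot.sense(); print(s['time_s'],s['finger_gap']*85,s['contact_force'])
E
```

```text
stop False
short by 0.0003
gap mm 62.680671927943045 31.01056281477213
lid in tool [-0.00041761 -0.00012473 -0.00417316]
plane [-0.03146456 -0.00219815  0.01408926] x range [-0.02978939  0.03140489] 8964
10.4333 62.59742779884309 [-0.68937694 -0.21292708 -0.15812616]
```

View pics/held1.png

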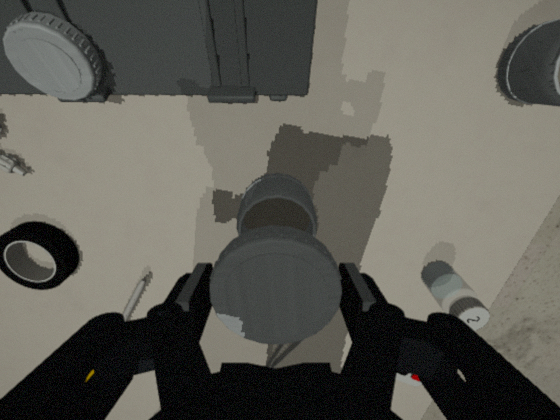

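The large lid is held level between the pads at (275,285), directly above tin_large. I'll lower it onto the tin.

```bash
cat >> g.py <<'E'
def place(g,tin):
    for z,v,f in ((.055,.15,None),(.0335,.03,15)):
        p,o=lidpose(g,[*tin,z],YAW); st=robot.line_to(p,o,velocity=v,f_stop=f)
    s=robot.sense(); print('stop',st,'above target',s['tool_pos'][2]-p[2],s['contact_force'])
def release(tin):
    s=robot.sense(); w=s['finger_gap']
    robot.gripper_to(min(1,w+.12))
    robot.line_to(np.array(s['tool_pos'])+[0,0,.09],velocity=.15)
def look(tin,save):
    robot.move_to([tin[0],tin[1],.17],DN(YAW)); p,d,T,K=grab('wrist',save); P=cloud(d,T,K)
    q=P[(np.hypot(P[...,0]-tin[0],P[...,1]-tin[1])<.04)&(P[...,2]>.035)]; z=np.median(q[:,2]); q=q[np.abs(q[:,2]-z)<.004]
    B=np.c_[q[:,:2]-tin,np.ones(len(q))]; print('lid top',np.linalg.lstsq(B,q[:,2],rcond=None)[0],cv2.minEnclosingCircle(q[:,:2].astype(np.float32)))
E
python3 - <<'E'
from g import *
g=np.load('g1.npy')+(RL.inv()*RG).inv().apply([.0006,0,0]); tl=[.4388,-.0381]
place(g,tl); release(tl); look(tl,'tl2.png')
s=robot.sense(); print(s['time_s'])
E
```

```text
stop False above target 7.259395539348582e-05 [-1.56168521 -1.17740036  3.59583335]
lid top [0.08109444 0.01407497 0.24993312] ((0.44320476055145264, -0.03748141974210739), 0.03848757594823837)
13.1333
```

```bash
sed -i 's/(P\[...,2\]>.035)\]/(P[...,2]>.035)\&(P[...,2]<.08)]/' g.py
python3 - <<'E'
from g import *
look([.4388,-.0381],'tl3.png'); print(robot.sense()['time_s'])
E
```

```text
lid top [-0.00628198 -0.00031261  0.04779663] ((0.437618225812912, -0.03805730119347572), 0.032259631901979446)
13.4333
```

View pics/tl3.png

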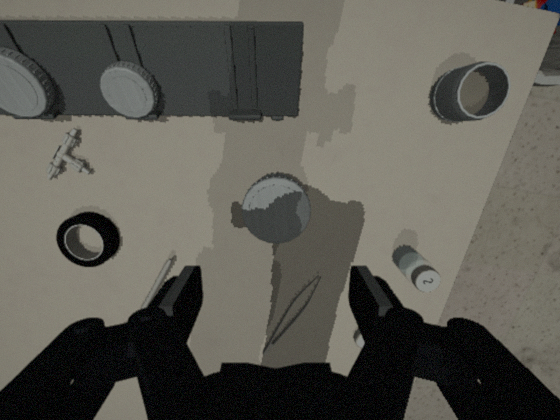

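The large lid sits level and home at (277,208), its top at 0.0478 m. Now the mid lid.

Run:
```python
from g import *
c=np.array([.502,.197,.043]); r=[]
for h,dx in ((.12,0),(.15,-.02)):
    robot.move_to(c-h*A+[0,dx,0],OG); p,d,T,K=grab('wrist'); x=lid(c,cloud(d,T,K),YAW); print(x); r.append(x[0])
top=np.mean(r,axis=0)
g=pick(top,.85,.004); np.save('g2.npy',g)
tm=[.5688,-.1878]
p,o=lidpose(g,[*tm,.11],YAW); robot.move_to(p,o)
heldtop(g,'held2.png')
s=robot.sense(); print(s['time_s'],s['finger_gap']*85)
```

```text
(array([0.5032, 0.1977, 0.0426]), array([-0.488, -0.086,  0.869]), np.float64(0.0269), 2307)
(array([0.5032, 0.1979, 0.0426]), array([-0.487, -0.085,  0.869]), np.float64(0.0268), 1889)
stop False
short by 0.0003
gap mm 52.48189462314027 30.265792105346918
lid in tool [-3.43822522e-04  5.31604705e-05 -3.32707017e-03]
plane [-4.48806571e-02  7.09820729e-05  1.40005416e-02] x range [-0.02512179  0.02628796] 7273
19.375 52.60108310266596
```

View pics/held2.png

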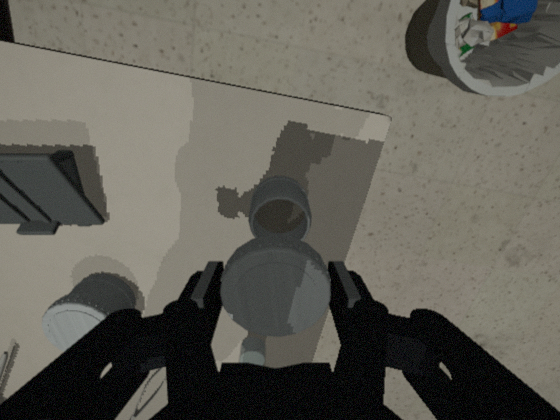

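The mid lid is held at (275,285), above tin_mid at (280,215). I'll place it the same way.

Run:
```python
from g import *
g=np.load('g2.npy')+(RL.inv()*RG).inv().apply([.0006,0,0]); tm=[.5688,-.1878]
place(g,tm); release(tm); look(tm,'tm3.png')
p,d,T,K=grab('top'); P=cloud(d,T,K)
print('small',lid(np.array([.516,.105,.042]),P,YAW))
print(robot.sense()['time_s'])
```

```text
stop False above target 8.962213668818608e-05 [0.47003052 0.4147567  0.44090782]
lid top [-0.00775816 -0.00059834  0.04773945] ((0.5682232975959778, -0.18757838010787964), 0.02717733569443226)
small (array([0.5131, 0.1018, 0.0392]), array([-0.482, -0.074,  0.873]), np.float64(0.0216), 229)
22.1917
```

View pics/tm3.png

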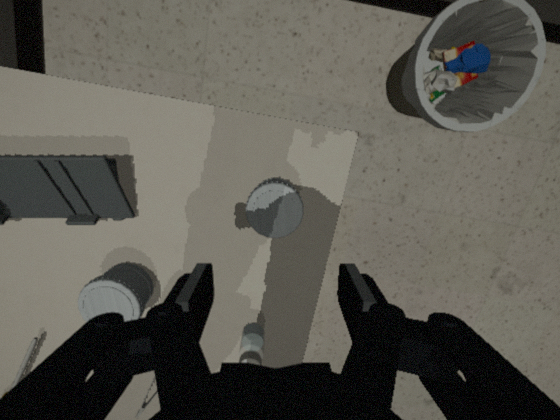

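The mid lid sits level and home at (275,208), its top at 0.0477 m. The small lid is still in the rack and the vial is still standing, so I'm handing in.

```bash
python3 -c "
from station import robot
print(robot.close_job())"
```

```text
the job is handed in; nothing more can be done
None
```

Both tins have their own lids on, measured level and fully home, the small lid is still in the rack, and the job was handed in at about 22 s; the hand-in returned no verdict.

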